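# Index the slide carriage of a slide scanner to its scanning hole

### The arm

A 6-joint arm with a two-finger parallel gripper is mounted at the origin on the work surface. World frame = base frame: x ahead of the robot, y to its left, z up, the work surface at z = 0. Lengths are in m, angles in degrees, forces in N, time in s.
With the tool pointing down it reaches from about 0.375 to 0.9 m from the base axis. Payload 3.1 kg.
Tool frame: the origin (TCP) lies on the centre line of the jaws, within the pads' length; the fingertips stand 8 mm ahead of it and the grasp point (between the pads) lies 11 mm behind it (bot.tip_extent is the distance from the TCP to the fingertips, in m); z points along the fingers, y is the line along which they close (so a half turn about z gives the same grasp; the last joint's range is limited). The gripper opens to 87 mm and grips with 3 to 60 N. Pads are 19 mm wide; open, the fingers measure 117 mm over their backs; the gripper's body (75 mm by 190 mm) begins 51 mm behind the grasp point.
Start: joints at [64.257, 30.224, 82.088, -0, 67.689, -10.227], TCP at [0.167, 0.602, 0.231] pointing down, gripper open.
Joint ranges: [-176.69, 176.69], [-43.24, 126.21], [12.49, 139.97], [-82, 262], [0, 151.66], [-163.58, 163.58]. Speed limits (degrees/s): [159.86, 159.86, 180, 180, 180, 180].

### API

Orientations are given as a 3x3 rotation matrix whose columns are the frame's x, y, z axes.
In Python, from rig import bot, vision, workorder gives the robot as it stands.
- The arm moves only by the shell command python3 -m handwheel 'ROWS'. ROWS is JSON, a list of rows, each an object with "delta_rot": the turn, a rotation vector about the tool's x, y, z in rad, a list of three; "xyz": the shift along the tool's x, y, z in mm, a list of three; "hand": the closure, from -1 (fully open) to 1 (shut). A call has exactly 5 rows; each row is the pose to reach, as a shift and turn from the pose commanded when the call began, along the tool's axes at that moment; what a row does not reach only later rows make up. A row lasts 1/8 s, in which the tool goes at most 62.5 mm and 10.7 degrees, less where a joint would pass 70% of its speed; a pose out of reach is approached as far as the arm can. A call with a gripper value outside its range is refused whole. The fingers move at their own pace and stop on an object; the grip force is fixed at half the most. Time passes only in rows, so rows that repeat a pose let the fingers close, or fill a call up. It gives the time, the measured TCP pose, the force, the opening and the grip force at its end, in the units of the state.
- bot.read_state(): the state, without advancing time (a new reading comes with each control period).
- vision.capture(name): name is "side" or "top" or "wrist"; returns the picture (400x640x3 uint8, red, green, blue); there is no depth.
- vision.camera_model(name): a dict with "camera_matrix" (3x3 intrinsics, pixels), "dist_coeffs" ([k1, k2, p1, p2, k3] as OpenCV has them; the pictures are not rectified), "camera_from_world" (4x4, takes a point from world to camera coordinates). Camera axes: x right, y up, looking along -z (the intrinsics and any distortion apply to the point x, -y, -z); pixel columns grow to the right and rows downward; lengths in m; the calibration is good to about 2 mm. A picture is of the moment at which its call begins: read the wrist's pose just before it. camera_model takes no time and is no camera call; for the wrist camera it gives the pose at the moment of the call.
- workorder.hand_in(): hands the job in; it is judged then, once.
The state is a dict: "time_s": time; "joint_positions": joint angles; "qvel": joint speeds; "tau": joint torques, N m; "position": TCP position; "tcp_rot": TCP orientation; "force": force on the tool from outside, world axes, zero at the start; "moment": the same for the moment, N m; "opening": opening from 0.0 (shut) to 1.0 (fully open); "grasp_force": force on a finger pad.
Only numpy, scipy, OpenCV 4.12 (cv2) and the standard library are available. Lean on these libraries where they do the work, as an engineer would, in place of code of your own. Each camera call takes 0.05 s, during which the arm holds its last target. There are 200 camera calls.

### The job

Load the slide scanner: pull up the spring plunger knob of the slide carriage, slide the carriage along its rails towards the scanner's port, past the first hole of the index bar, and let the plunger's pin drop fully home into the last hole, then let go. The holes are only roughly where they should be, so find the last one by feel, and do not shove hard against the pin; leave the beaker, the bottle and the slide box where they stand.

Things in the scene. Friction and masses are not known exactly. Their poses are not given: they have to be found in the camera images.
- shuttle: Fixed loading rails of the white slide scanner. Origin: underside of the aluminium rail plate (y -160 to +160, x -100 to +60, 12 mm thick), on the bench; y: direction of travel, towards the scanner's port; z up. Scanner housing: y 150 to 350, x -100 to +110, up to 150 mm high, port 78 mm high that the carriage runs into.
- slot_mark (a point): Nominal middle of the loading slot (52 mm long) in the steel index bar: x -75, y -60, z 34 mm in shuttle. The bar is 30 mm wide, 190 mm long, lies along y, top face 34 mm above the bench. Along +y follow a first hole, nominally 55 mm on, and the last hole, 100 mm on. The bar is clamped by hand: all of it sits up to 12 mm either way along y from nominal.
- scan_mark (a point): Nominal centre of the last hole, on the top face of the index bar: x -75, y +40, z 34 mm in shuttle. The true hole lies up to 12 mm either way along y from it, exactly in line across. Both holes are windows 10.4 mm long (y) and 12 mm wide (x), 22 mm deep. Fixed.
- knob_mid (a point): Centre of the bright metal pull knob, an upright cylinder 26 mm in diameter, 24 mm high; 86 mm above the bench with the pin home, 94 with the pin's tip resting on the bar. Clear on all sides, on a barrel 18 mm in diameter (48 to 72 mm above the bench) on a lug of the carriage over the index bar. It moves with the carriage and rises when pulled. The pin is straight below.
- carriage (a joint): Travel of the grey slide carriage (tray 94 x 180 mm, top 50 mm above the bench) in m along +y of shuttle; 0: pin at slot_mark, 0.055: nominal first hole, 0.100: pin at scan_mark; stops at -0.016 and 0.128. Starts within 0.008 of 0, pin in the slot. Friction about 1.5 N, 5 to 8 N with the pin dragging on the bar; stays where left. The knob can pull it along.
- plunger (a joint): Lift of the plunger knob and pin in m: 0 fully home, about 0.008 with the pin's flat tip resting on the bar's top face, 0.014 at the upper stop. The spring pushes it down with about 5 N at 0 and 10 N at the upper stop.
- pin: The steel pin under the knob, 8 mm in diameter with a flat end, rigid with the knob. Origin: on its axis, at bench height when home; its end lies 26 mm above the origin, so it goes 8 mm deep into the bar when home. A side load on it above 25 N damages it.
- beaker: Bystander: open glass beaker, 68 mm across, 85 mm tall; origin under its centre.
- reagent: Bystander: amber glass bottle with white cap, 68 mm across, 130 mm tall; origin under its centre.
- slide_box: Bystander: flat grey slide box, 100 x 160 x 35 mm; origin under its centre.

How it is judged (in metres and radians):
On the way, in this order (a step that is already met when the one before it is completed fails the run):
1. the plunger is pulled clear of the index bar while the carriage is still at the loading slot (value of joint plunger above 0.0082 m and value of joint carriage below 0.03 m), for 0.1 s.
2. the carriage has been slid past the first hole (value of joint carriage above 0.072 m), for 0.05 s.
At the end, for the whole second after the job is handed in: The pin is home in the last hole: plunger lift under 2 mm, carriage travel between 84 and 116 mm, carriage at rest, everything released (value of joint plunger below 0.002 m and value of joint carriage between 0.084 and 0.116 m and velocity of joint carriage between -0.005 and 0.005 m/s); the robot touches nothing.
It fails at once if the pin is loaded with more than 25 N against the index bar (contact force between pin and anything else above 25 N).
It fails at once if a bystander (beaker, bottle or slide box) is moved by more than 15 mm (distance of any of beaker, reagent, slide_box from where it was at the start of the episode above 0.015 m).
It also fails if it takes over 38 s, if anything falls off the work surface, if the arm or the gripper's body presses on something with over 40 N, if the wrist force passes 120 N, or if a joint passes its speed limit or range.

## Working session

There is one attempt and no reset: what is moved stays moved. The work goes in short steps, Python scripts to look and compute and a shell command to move; the robot and the scene stay as the last step left them, time stands still between calls to the robot, and variables do not carry over. Pictures are saved under pics/ and viewed, at most 10 in all, crops included, and the job is handed in when it is done.

```bash
mkdir -p pics
cat > h.py <<'E'
import numpy as np, cv2
from rig import bot, vision, workorder
def ray(cam,uv):
    m=vision.camera_model(cam);K=np.array(m["camera_matrix"]);d=np.array(m["dist_coeffs"]);T=np.array(m["camera_from_world"])
    p=cv2.undistortPoints(np.array([[uv]],float),K,d)[0,0]
    R=T[:3,:3];return -R.T@T[:3,3], R.T@np.array([p[0],-p[1],-1.])
def onz(cam,uv,z):
    o,d=ray(cam,uv);return o+d*(z-o[2])/d[2]
def two(c1,u1,c2,u2):
    o1,d1=ray(c1,u1);o2,d2=ray(c2,u2)
    s=np.linalg.lstsq(np.c_[d1,-d2],o2-o1,rcond=None)[0];a=o1+s[0]*d1;b=o2+s[1]*d2
    return (a+b)/2,np.linalg.norm(a-b)
def save(cam,name):
    im=vision.capture(cam);cv2.imwrite(f"pics/{name}.png",im[:,:,::-1]);return im
E
python3 - <<'E'
from h import *
a=save("top","t1");b=save("side","s1")
s=bot.read_state();print(s["time_s"],s["position"],s["tcp_rot"],s["opening"])
E
```

```text
0.1 [0.16688957 0.60165135 0.22965816] [[-9.63564000e-01  2.67476656e-01 -8.09917173e-04]
 [ 2.67477711e-01  9.63562391e-01 -1.78695434e-03]
 [ 3.02437157e-04 -1.93847966e-03 -9.99998075e-01]] 0.999851191977848
```

View pics/t1.png

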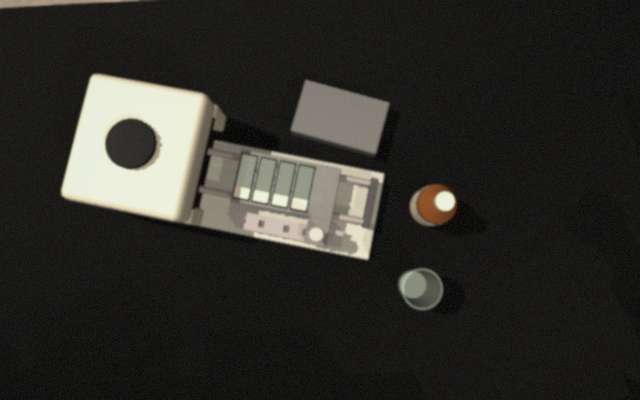

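View pics/s1.png

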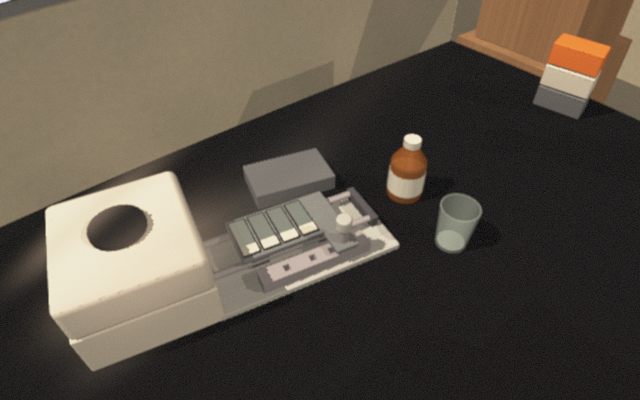

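The top view shows the knob at (316,234), the two holes at (261,224) and (286,228), and the plate's open end from (384,173) to (370,259). The side view shows the knob at (344,222) and the holes at (286,267) and (312,257).

Run:
```python
from h import *
print(bot.read_state()["time_s"])
print("knob",two("top",(316,234),"side",(344,220)), onz("top",(316,234),.098))
h1=onz("top",(286,228.5),.034);h2=onz("top",(261,224),.034);print("holes",h1,h2,np.linalg.norm(h2-h1))
print("holes side",onz("side",(312,257.5),.034),onz("side",(286,267.5),.034))
a=onz("top",(384,173),.012);b=onz("top",(370,259),.012);print("plate",a,b,np.linalg.norm(a-b))
v=(h2-h1)[:2];print(np.degrees(np.arctan2(v[1],v[0])));w=(b-a)[:2];print(np.degrees(np.arctan2(w[1],w[0])))
for n,u in dict(beaker=(421,289),cap=(445,202)).items(): print(n,onz("top",u,.085 if n=="beaker" else .13))
im=cv2.imread("pics/t1.png")[180:270,190:390];cv2.imwrite("pics/t1c.png",cv2.resize(im,None,fx=4,fy=4,interpolation=cv2.INTER_CUBIC))
```

```text
0.1
knob (array([ 0.53085276, -0.1416033 ,  0.09366245]), np.float64(0.001803082116387831)) [ 0.53140401 -0.14101916  0.098     ]
holes [ 0.5434176  -0.08761569  0.034     ] [ 0.55214481 -0.04356475  0.034     ] 0.0449071240517132
holes side [ 0.54213949 -0.08780938  0.034     ] [ 0.552103   -0.04374376  0.034     ]
plate [ 0.64239108 -0.26673725  0.012     ] [ 0.48633093 -0.23658084  0.012     ] 0.15894710480197063
78.79387446009129
169.06320218196808
beaker [ 0.4378215 -0.3119083  0.085    ]
cap [ 0.57689778 -0.34555423  0.13      ]
```

View pics/t1c.png

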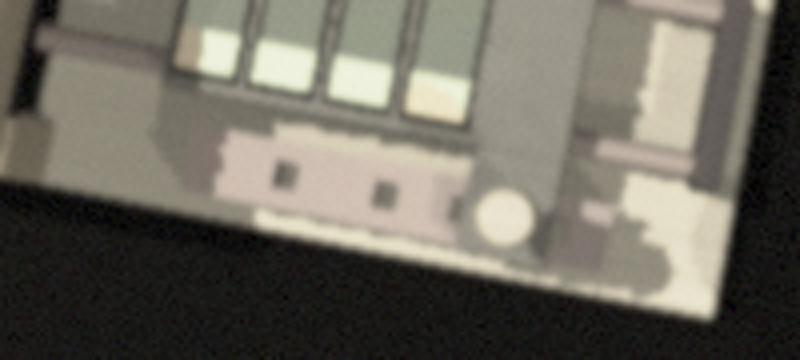

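The crop shows the bar with both holes and the knob at about (503,217), with the slot's edge just left of it. The holes are 45 mm apart, as given. The travel direction is about 79°, and the last hole is about 100 mm from the knob. The jaws will close along the travel, so I only need to turn about 4.5°.

```bash
python3 -m handwheel '[{"delta_rot":[0,0,0],"xyz":[-37,-41,2],"hand":-1},{"delta_rot":[0,0,0],"xyz":[-74,-82,4],"hand":-1},{"delta_rot":[0,0,0],"xyz":[-111,-123,6],"hand":-1},{"delta_rot":[0,0,0],"xyz":[-148,-164,8],"hand":-1},{"delta_rot":[0,0,0],"xyz":[-184,-206,10],"hand":-1}]'
python3 -m handwheel '[{"delta_rot":[0,0,0],"xyz":[-37,-41,2],"hand":-1},{"delta_rot":[0,0,0],"xyz":[-74,-82,4],"hand":-1},{"delta_rot":[0,0,0],"xyz":[-111,-123,6],"hand":-1},{"delta_rot":[0,0,0],"xyz":[-148,-164,8],"hand":-1},{"delta_rot":[0,0,0],"xyz":[-183,-206,10],"hand":-1}]'
python3 -m handwheel '[{"delta_rot":[0,0,-0.02],"xyz":[-37,-41,2],"hand":-1},{"delta_rot":[0,0,-0.04],"xyz":[-74,-82,4],"hand":-1},{"delta_rot":[0,0,-0.06],"xyz":[-111,-123,6],"hand":-1},{"delta_rot":[0,0,-0.079],"xyz":[-148,-164,8],"hand":-1},{"delta_rot":[0,0,-0.079],"xyz":[-183,-206,10],"hand":-1}]'
python3 - <<'E'
from h import *
s=bot.read_state();print(s["position"],s["tcp_rot"],s["force"])
m=vision.camera_model("wrist");K=np.array(m["camera_matrix"]);T=np.array(m["camera_from_world"])
save("wrist","w1")
c=T@[.531,-.1415,.098,1];print(cv2.projectPoints(np.array([[c[0],-c[1],-c[2]]]),np.zeros(3),np.zeros(3),K,np.array(m["dist_coeffs"]))[0])
E
```

```text
time_s: 0.72
position: [0.2899, 0.3529, 0.2203]
tcp_rot: [[-0.964, 0.267, 0.0], [0.267, 0.964, -0.0], [-0.0, -0.0, -1.0]]
force: [0.9, 0.0, -0.4]
opening: 1.0
grasp_force: 0.0
time_s: 1.35
position: [0.4113, 0.1053, 0.2105]
tcp_rot: [[-0.963, 0.268, 0.0], [0.268, 0.963, 0.0], [-0.0, 0.0, -1.0]]
force: [0.8, 0.8, -1.3]
opening: 1.001
grasp_force: 0.0
time_s: 1.98
position: [0.5323, -0.1421, 0.2001]
tcp_rot: [[-0.982, 0.191, -0.0], [0.191, 0.982, 0.0], [0.0, 0.0, -1.0]]
force: [0.9, -0.5, 0.9]
opening: 1.001
grasp_force: 0.0
[ 0.53225359 -0.14208566  0.20014579] [[-9.81610112e-01  1.90896433e-01 -3.74661818e-04]
 [ 1.90896243e-01  9.81610098e-01  4.90371304e-04]
 [ 4.61381957e-04  4.09831897e-04 -9.99999810e-01]] [ 0.9261614  -0.51237892  0.93378155]
[[[319.96618749 200.66064682]]]
```

View pics/w1.png

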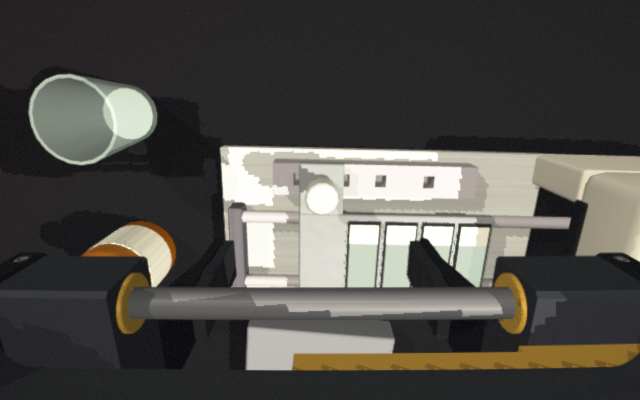

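The wrist view shows the knob's top at (322,198), the holes at (381,181) and (429,182), and the slot ends at about 297 and 348. The predicted knob position was (320,200.7), so this agrees.

Run:
```python
from h import *
k=onz("wrist",(322,198.5),.098);a=onz("wrist",(381,181.5),.034);b=onz("wrist",(429.3,182.3),.034)
R=np.array(bot.read_state()["tcp_rot"]);p=np.array(bot.read_state()["position"])
print(k,a,b,np.linalg.norm(a-b)); 
for q in(k,a,b):print((R.T@(q-p))*1000)
```

```text
[ 0.53491369 -0.14791281  0.098     ] [ 0.54891798 -0.09505699  0.034     ] [ 0.55826818 -0.05100012  0.034     ] 0.045038142090794
[  2.94427665   1.85635676 102.44883956]
[-6.51628201e-02  5.67888431e+01  1.66160870e+02]
[ -0.71101417 101.82164499 165.90813161]
```

Run:
```python
from h import *
s=bot.read_state();print(s["time_s"],s["position"],s["qvel"])
vision.capture("wrist")
s=bot.read_state();print(s["time_s"],s["position"],s["qvel"])
```

```text
2.025 [ 0.53677218 -0.14957384  0.20047764] [ 2.52082608 -2.10487458  2.32531701  1.56031822 -1.89284644  5.80008806]
2.075 [ 0.53494838 -0.14613706  0.2003575 ] [ 3.36719617 -2.04949796  5.74415182  2.50052641  2.66198235  2.02504901]
```

The arm was still settling when that picture was taken. I'll descend partway, let it settle, and measure again.

```bash
python3 -m handwheel '[{"delta_rot":[0,0,0],"xyz":[0,0,20],"hand":-1},{"delta_rot":[0,0,0],"xyz":[0,0,40],"hand":-1},{"delta_rot":[0,0,0],"xyz":[0,0,40],"hand":-1},{"delta_rot":[0,0,0],"xyz":[0,0,40],"hand":-1},{"delta_rot":[0,0,0],"xyz":[0,0,40],"hand":-1}]'
python3 - <<'E'
from h import *
s=bot.read_state();m=vision.camera_model("wrist")
im=save("wrist","w2");vision.camera_model=lambda n:m
print(s["qvel"])
R=np.array(s["tcp_rot"]);p=np.array(s["position"]);print(p,R)
g=im[60:260,200:560].min(2);_,b=cv2.threshold(g,200,255,0)
n,l,st,c=cv2.connectedComponentsWithStats(b)
for i in range(1,n):
  if st[i][4]>150: print(st[i],c[i]+[200,60])
cv2.imwrite("pics/w2c.png",cv2.resize(im[60:260,200:560,::-1],None,fx=2,fy=2))
E
```

```text
time_s: 2.7
position: [0.5323, -0.1404, 0.1615]
tcp_rot: [[-0.982, 0.19, 0.002], [0.19, 0.982, -0.001], [-0.002, -0.0, -1.0]]
force: [1.1, 0.6, 0.1]
opening: 1.005
grasp_force: 0.0
[-0.18793929 -0.07280909 -0.00658066  0.03317821 -0.06885827 -0.07671882]
[ 0.53230748 -0.14036094  0.16145256] [[-9.81733645e-01  1.90254321e-01  1.53112653e-03]
 [ 1.90253392e-01  9.81734745e-01 -7.32811338e-04]
 [-1.64258064e-03 -4.28123531e-04 -9.99998559e-01]]
[  52   95  199   15 1533] [363.35485975 161.11480757]
[  10  115   73   44 1503] [242.25948104 202.49301397]
[  97  114  181   40 4893] [400.97629266 192.37972614]
[  96  143   52   57 1663] [320.84125075 241.39085989]
[  30  167   53   33 1142] [253.22241681 241.30472855]
[183 173 111  13 490] [440.26326531 236.48571429]
[151 183  33  17 550] [367.02909091 251.00545455]
[192 183  17  17 263] [400.40304183 251.1026616 ]
[235 184  33  16 447] [451.69127517 251.23489933]
[275 185  22  15 294] [485.44557823 252.        ]
```

View pics/w2c.png

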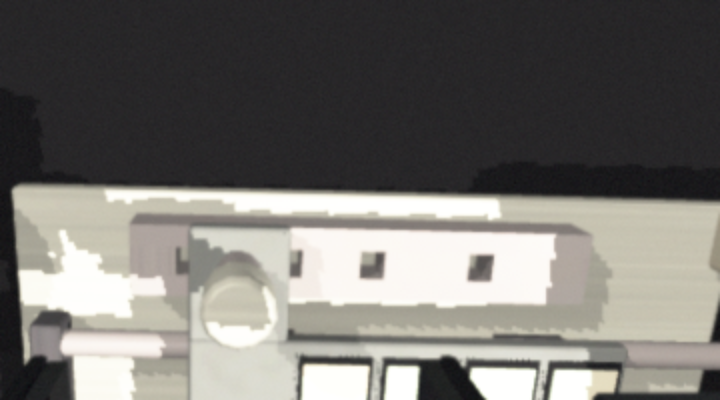

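In this settled view the knob's top disc is centred at crop (239,310), which is full-frame (319.5,215). The holes are at (386,192) and (440.5,193.5), and the slot's far end is at about 350.5.

Run:
```python
from h import *
s=bot.read_state();R=np.array(s["tcp_rot"]);p=np.array(s["position"]);print(s["time_s"],p)
for u,z in(((319.5,215),.098),((386,192),.034),((440.5,193.5),.034),((350.5,192),.034),((288,191),.034)):
  q=onz("wrist",u,z);print(q,(R.T@(q-p))*1000)
```

```text
2.75 [ 0.53227567 -0.14042607  0.16144007]
[ 0.52875442 -0.13961093  0.098     ] [ 3.71711416  0.15877372 63.43392937]
[ 0.54198042 -0.08671294  0.034     ] [  0.90875684  54.63631067 127.41389522]
[ 0.55181321 -0.04253488  0.034     ] [ -0.33439294  99.87831074 127.39537504]
[ 0.53643608 -0.11544357  0.034     ] [  0.88248225  25.3756189  127.42724862]
[ 0.52584241 -0.16577801  0.034     ] [  1.7006528  -26.05503602 127.44928777]
```

Knob offset in tool axes is about (+3, 0). I'll descend and close on it.

```bash
python3 -m handwheel '[{"delta_rot":[0,0,0],"xyz":[3,0,30],"hand":-1},{"delta_rot":[0,0,0],"xyz":[3,0,60],"hand":-1},{"delta_rot":[0,0,0],"xyz":[3,0,84],"hand":-1},{"delta_rot":[0,0,0],"xyz":[3,0,84],"hand":-1},{"delta_rot":[0,0,0],"xyz":[3,0,84],"hand":-0.2}]'
python3 -m handwheel '[{"delta_rot":[0,0,0],"xyz":[0,0,0],"hand":0.3},{"delta_rot":[0,0,0],"xyz":[0,0,0],"hand":0.5},{"delta_rot":[0,0,0],"xyz":[0,0,0],"hand":1},{"delta_rot":[0,0,0],"xyz":[0,0,0],"hand":1},{"delta_rot":[0,0,0],"xyz":[0,0,0],"hand":1}]'
```

```text
time_s: 3.38
position: [0.5296, -0.1401, 0.0775]
tcp_rot: [[-0.982, 0.19, 0.002], [0.19, 0.982, -0.001], [-0.002, -0.0, -1.0]]
force: [0.1, -0.3, 0.3]
opening: 0.946
grasp_force: 0.0
time_s: 4.0
position: [0.5288, -0.1398, 0.0766]
tcp_rot: [[-0.982, 0.191, -0.0], [0.191, 0.982, 0.0], [0.0, 0.0, -1.0]]
force: [-0.7, -0.8, -0.5]
opening: 0.402
grasp_force: 0.0
```

```bash
python3 -m handwheel '[{"delta_rot":[0,0,0],"xyz":[0,0,0],"hand":1},{"delta_rot":[0,0,0],"xyz":[0,0,0],"hand":1},{"delta_rot":[0,0,0],"xyz":[0,0,0],"hand":1},{"delta_rot":[0,0,0],"xyz":[0,0,0],"hand":1},{"delta_rot":[0,0,0],"xyz":[0,0,0],"hand":1}]'
python3 -m handwheel '[{"delta_rot":[0,0,0],"xyz":[0,0,-4],"hand":1},{"delta_rot":[0,0,0],"xyz":[0,0,-8],"hand":1},{"delta_rot":[0,0,0],"xyz":[0,0,-11.5],"hand":1},{"delta_rot":[0,0,0],"xyz":[0,0,-11.5],"hand":1},{"delta_rot":[0,0,0],"xyz":[0,0,-11.5],"hand":1}]'
```

```text
time_s: 4.62
position: [0.5288, -0.1399, 0.0765]
tcp_rot: [[-0.982, 0.191, -0.0], [0.191, 0.982, -0.0], [-0.0, -0.0, -1.0]]
force: [-1.3, -1.3, 0.2]
opening: 0.281
grasp_force: 30.0
time_s: 5.25
position: [0.5288, -0.1398, 0.0878]
tcp_rot: [[-0.982, 0.191, -0.0], [0.191, 0.982, 0.0], [0.0, 0.0, -1.0]]
force: [2.7, -2.3, -9.8]
opening: 0.285
grasp_force: 30.0
```

The knob is held and lifted 11.3 mm, and Fz reads about -10 N from the spring. Next I'll slide to about 96.5 mm, short of the measured 99.7.

```bash
python3 -m handwheel '[{"delta_rot":[0,0,0],"xyz":[0,5,0],"hand":1},{"delta_rot":[0,0,0],"xyz":[0,15,0],"hand":1},{"delta_rot":[0,0,0],"xyz":[0,30,0],"hand":1},{"delta_rot":[0,0,0],"xyz":[-0.5,45,0],"hand":1},{"delta_rot":[0,0,0],"xyz":[-0.5,60,0],"hand":1}]'
python3 -m handwheel '[{"delta_rot":[0,0,0],"xyz":[0,14,0],"hand":1},{"delta_rot":[0,0,0],"xyz":[0,26,0],"hand":1},{"delta_rot":[0,0,0],"xyz":[0,33,0],"hand":1},{"delta_rot":[0,0,0],"xyz":[0,36.5,0],"hand":1},{"delta_rot":[0,0,0],"xyz":[0,36.5,0],"hand":1}]'
```

```text
time_s: 5.88
position: [0.5418, -0.0799, 0.0883]
tcp_rot: [[-0.982, 0.19, 0.002], [0.19, 0.982, -0.001], [-0.002, -0.0, -1.0]]
force: [4.4, -2.9, -9.3]
opening: 0.285
grasp_force: 30.0
time_s: 6.5
position: [0.5497, -0.044, 0.0885]
tcp_rot: [[-0.982, 0.19, 0.004], [0.19, 0.982, -0.0], [-0.004, 0.001, -1.0]]
force: [5.8, -1.0, -10.2]
opening: 0.286
grasp_force: 30.0
```

```bash
python3 -m handwheel '[{"delta_rot":[0,0,0],"xyz":[-1,0,0],"hand":1},{"delta_rot":[0,0,0],"xyz":[-1,0,0],"hand":1},{"delta_rot":[0,0,0],"xyz":[-1,0,0],"hand":1},{"delta_rot":[0,0,0],"xyz":[-1,0,0],"hand":1},{"delta_rot":[0,0,0],"xyz":[-1,0,0],"hand":1}]'
```

```text
time_s: 7.12
position: [0.5496, -0.0444, 0.0882]
tcp_rot: [[-0.982, 0.191, 0.002], [0.191, 0.982, 0.001], [-0.002, 0.001, -1.0]]
force: [5.2, 0.5, -9.0]
opening: 0.284
grasp_force: 30.0
```

Now at about 97.6 mm. I'll lower close to the bar, then open slightly so the pin can rest on the bar or drop.

```bash
python3 -m handwheel '[{"delta_rot":[0,0,0],"xyz":[0,0,1.5],"hand":1},{"delta_rot":[0,0,0],"xyz":[0,0,2.5],"hand":1},{"delta_rot":[0,0,0],"xyz":[0,0,2.5],"hand":1},{"delta_rot":[0,0,0],"xyz":[0,0,2.5],"hand":0.26},{"delta_rot":[0,0,0],"xyz":[0,0,2.5],"hand":0.26}]'
python3 - <<'E'
from h import *
save("side","s2")
im=cv2.imread("pics/s2.png")[130:330,150:450];cv2.imwrite("pics/s2c.png",cv2.resize(im,None,fx=2.6,fy=2.6,interpolation=cv2.INTER_CUBIC))
E
```

```text
time_s: 7.75
position: [0.5477, -0.0446, 0.0862]
tcp_rot: [[-0.982, 0.19, -0.002], [0.19, 0.982, 0.001], [0.002, 0.0, -1.0]]
force: [-0.0, 0.2, -0.3]
opening: 0.358
grasp_force: 0.0
```

View pics/s2c.png

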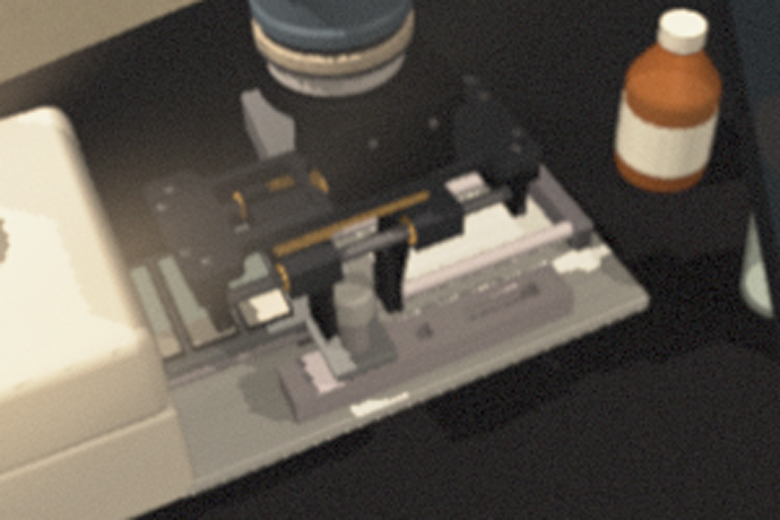

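The jaws are open around the knob, with the knob's top at crop (354,287). I'll check its height from that pixel.

Run:
```python
from h import *
m=vision.camera_model("side");T=np.array(m["camera_from_world"])
for z in (.098,.106,.074,.082):
  c=T@[.5478,-.0444,z,1];u=cv2.projectPoints(np.array([[c[0],-c[1],-c[2]]]),np.zeros(3),np.zeros(3),np.array(m["camera_matrix"]),np.array(m["dist_coeffs"]))[0][0,0]
  print(z,u,(u-[150,130])*2.6)
```

```text
0.098 [285.79314244 241.64881178] [353.06217035 290.28691063]
0.106 [285.50035101 237.95159724] [352.30091261 280.67415282]
0.074 [286.64342239 252.35220689] [355.27289821 318.11573792]
0.082 [286.36457599 248.84753949] [354.54789758 309.00360266]
```

That doesn't settle it, so I'll feel gently with one finger in +y.

```bash
python3 -m handwheel '[{"delta_rot":[0,0,0],"xyz":[0,1,0],"hand":0.26},{"delta_rot":[0,0,0],"xyz":[0,2,0],"hand":0.26},{"delta_rot":[0,0,0],"xyz":[0,3,0],"hand":0.26},{"delta_rot":[0,0,0],"xyz":[0,3.5,0],"hand":0.26},{"delta_rot":[0,0,0],"xyz":[0,4,0],"hand":0.26}]'
python3 -m handwheel '[{"delta_rot":[0,0,0],"xyz":[0,0.4,0],"hand":0.26},{"delta_rot":[0,0,0],"xyz":[0,0.8,0],"hand":0.26},{"delta_rot":[0,0,0],"xyz":[0,1.2,0],"hand":0.26},{"delta_rot":[0,0,0],"xyz":[0,1.2,0],"hand":0.26},{"delta_rot":[0,0,0],"xyz":[0,1.2,0],"hand":0.26}]'
```

```text
time_s: 8.43
position: [0.5495, -0.0414, 0.0855]
tcp_rot: [[-0.982, 0.191, -0.0], [0.191, 0.982, 0.0], [0.0, 0.0, -1.0]]
force: [-0.7, 0.0, 0.1]
opening: 0.367
grasp_force: 0.0
time_s: 9.05
position: [0.5497, -0.0403, 0.0855]
tcp_rot: [[-0.982, 0.191, -0.0], [0.191, 0.982, -0.0], [0.0, -0.0, -1.0]]
force: [-0.6, -0.9, 0.4]
opening: 0.371
grasp_force: 0.8
```

```bash
python3 -m handwheel '[{"delta_rot":[0,0,0],"xyz":[0,0.4,0],"hand":0.26},{"delta_rot":[0,0,0],"xyz":[0,0.8,0],"hand":0.26},{"delta_rot":[0,0,0],"xyz":[0,1.2,0],"hand":0.26},{"delta_rot":[0,0,0],"xyz":[0,1.2,0],"hand":0.26},{"delta_rot":[0,0,0],"xyz":[0,1.2,0],"hand":0.26}]'
python3 -m handwheel '[{"delta_rot":[0,0,0],"xyz":[0,0.4,0],"hand":0.26},{"delta_rot":[0,0,0],"xyz":[0,0.8,0],"hand":0.26},{"delta_rot":[0,0,0],"xyz":[0,1.2,0],"hand":0.26},{"delta_rot":[0,0,0],"xyz":[0,1.2,0],"hand":0.26},{"delta_rot":[0,0,0],"xyz":[0,1.2,0],"hand":0.26}]'
```

```text
time_s: 9.68
position: [0.5499, -0.0392, 0.0855]
tcp_rot: [[-0.982, 0.191, -0.0], [0.191, 0.982, -0.0], [-0.0, -0.0, -1.0]]
force: [-0.8, -2.5, -0.4]
opening: 0.368
grasp_force: 1.1
time_s: 10.3
position: [0.55, -0.0388, 0.0855]
tcp_rot: [[-0.982, 0.19, -0.0], [0.19, 0.982, -0.001], [0.0, -0.001, -1.0]]
force: [-1.4, -6.3, -1.4]
opening: 0.371
grasp_force: 3.1
```

```bash
python3 -m handwheel '[{"delta_rot":[0,0,0],"xyz":[0,0.3,0],"hand":0.26},{"delta_rot":[0,0,0],"xyz":[0,0.6,0],"hand":0.26},{"delta_rot":[0,0,0],"xyz":[0,0.9,0],"hand":0.26},{"delta_rot":[0,0,0],"xyz":[0,0.9,0],"hand":0.26},{"delta_rot":[0,0,0],"xyz":[0,0.9,0],"hand":0.26}]'
```

```text
time_s: 10.92
position: [0.5501, -0.0387, 0.0855]
tcp_rot: [[-0.982, 0.19, -0.001], [0.19, 0.982, -0.003], [0.0, -0.003, -1.0]]
force: [-1.8, -8.1, -1.3]
opening: 0.368
grasp_force: 4.4
```

```bash
python3 -m handwheel '[{"delta_rot":[0,0,0],"xyz":[0,0.3,0],"hand":0.26},{"delta_rot":[0,0,0],"xyz":[0,0.6,0],"hand":0.26},{"delta_rot":[0,0,0],"xyz":[0,0.9,0],"hand":0.26},{"delta_rot":[0,0,0],"xyz":[0,0.9,0],"hand":0.26},{"delta_rot":[0,0,0],"xyz":[0,0.9,0],"hand":0.26}]'
```

```text
time_s: 11.55
position: [0.5501, -0.0385, 0.0855]
tcp_rot: [[-0.982, 0.189, -0.001], [0.189, 0.982, -0.004], [0.0, -0.004, -1.0]]
force: [-2.8, -10.4, -1.6]
opening: 0.368
grasp_force: 5.6
```

It's blocked at 10 N, above the drag friction, so the pin appears to be in the hole. I'll back off to the centre, open, rise, and check the knob's height.

```bash
python3 -m handwheel '[{"delta_rot":[0,0,0],"xyz":[0,-2,0],"hand":0.26},{"delta_rot":[0,0,0],"xyz":[0,-4,0],"hand":0.2},{"delta_rot":[0,0,0],"xyz":[0,-6,0],"hand":0},{"delta_rot":[0,0,0],"xyz":[0,-6,0],"hand":-0.3},{"delta_rot":[0,0,0],"xyz":[0,-6,0],"hand":-0.3}]'
python3 -m handwheel '[{"delta_rot":[0,0,0],"xyz":[0,0,-20],"hand":-0.5},{"delta_rot":[0,0,0],"xyz":[0,0,-50],"hand":-1},{"delta_rot":[0,0,0],"xyz":[0,0,-90],"hand":-1},{"delta_rot":[0,0,0],"xyz":[0,0,-90],"hand":-1},{"delta_rot":[0,0,0],"xyz":[0,0,-90],"hand":-1}]'
python3 -m handwheel '[{"delta_rot":[0,0,0],"xyz":[0,0,0],"hand":-1},{"delta_rot":[0,0,0],"xyz":[0,0,0],"hand":-1},{"delta_rot":[0,0,0],"xyz":[0,0,0],"hand":-1},{"delta_rot":[0,0,0],"xyz":[0,0,0],"hand":-1},{"delta_rot":[0,0,0],"xyz":[0,0,0],"hand":-1}]'
python3 - <<'E'
from h import *
s=bot.read_state();print(s["position"],s["force"])
a=save("side","s3");b=save("wrist","w3")
A=cv2.resize(a[190:290,210:360,::-1],(795,530),interpolation=cv2.INTER_CUBIC);cv2.imwrite("pics/s3c.png",A)
E
```

```text
time_s: 12.18
position: [0.5494, -0.0417, 0.0856]
tcp_rot: [[-0.982, 0.19, 0.0], [0.19, 0.982, 0.0], [-0.0, 0.0, -1.0]]
force: [0.3, -0.5, 0.1]
opening: 0.614
grasp_force: 0.0
time_s: 12.8
position: [0.5488, -0.0417, 0.1752]
tcp_rot: [[-0.982, 0.19, -0.001], [0.19, 0.982, 0.0], [0.001, 0.0, -1.0]]
force: [1.0, -0.0, 0.3]
opening: 0.99
grasp_force: 0.0
time_s: 13.42
position: [0.5494, -0.0421, 0.1755]
tcp_rot: [[-0.982, 0.191, -0.0], [0.191, 0.982, 0.0], [0.0, 0.0, -1.0]]
force: [-0.2, 0.2, 0.0]
opening: 0.999
grasp_force: 0.0
[ 0.54936481 -0.04205635  0.17547271] [-0.20388872  0.2398168   0.0128848 ]
```

View pics/s3c.png

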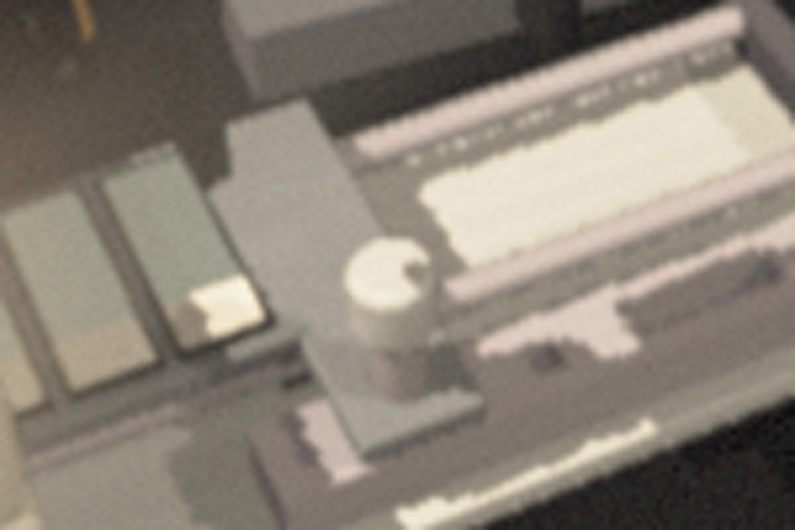

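View pics/w3.png

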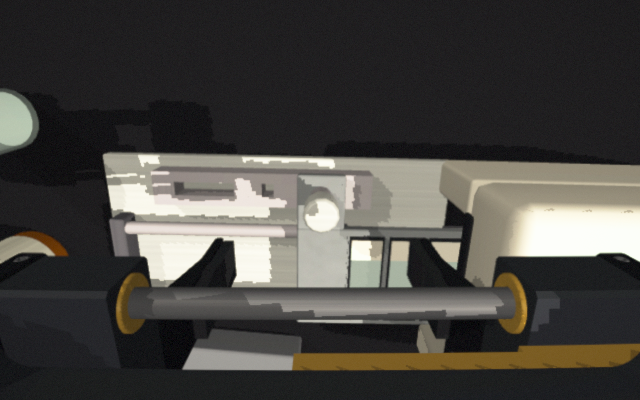

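In the side crop the knob sits directly on the wide barrel with no thin stem showing, which suggests it is home. Its disc is centred at crop (391,275), i.e. (283.8,241.9). In the wrist view the knob is at (322,213), and the loading slot and first hole (268,190) are to its left. I'll check the height against the start.

Run:
```python
from h import *
print("now",two("side",(283.8,241.9),"wrist",(322,213)))
s1=cv2.imread("pics/s1.png");s3=cv2.imread("pics/s3.png")
# same-size patch around knob: match start-knob patch onto the present picture
t=s1[207:242,330:358];r=cv2.matchTemplate(s3[200:290,240:330],t,cv2.TM_CCOEFF_NORMED);_,v,_,l=cv2.minMaxLoc(r);print(v,l)
d=np.array([l[0]+240-330,l[1]+200-207]);print("shift",d)
m=vision.camera_model("side");T=np.array(m["camera_from_world"])
def pr(q):
  c=T@[*q,1];return cv2.projectPoints(np.array([[c[0],-c[1],-c[2]]]),np.zeros(3),np.zeros(3),np.array(m["camera_matrix"]),np.array(m["dist_coeffs"]))[0][0,0]
a=np.array([.5295,-.1399,.098]);
for L in(97,98.5,100,101.5):
  u=np.array([.190,.982,0])*L/1000
  print(L,"home",pr(a+u)-pr(a),"up8",pr(a+u+[0,0,.008])-pr(a))
```

```text
now (array([ 0.54849231, -0.04061755,  0.09975955]), np.float64(0.001371934668193397))
0.6894127130508423 (29, 30)
shift [-61  23]
97 home [-57.41104985  22.56531183] up8 [-57.70298732  18.86799073]
98.5 home [-58.34578469  22.93181334] up8 [-58.64638078  19.23487075]
100 home [-59.28196713  23.29885353] up8 [-59.59125021  19.60229912]
101.5 home [-60.21959774  23.66643247] up8 [-60.53759617  19.97027595]
```

The row shift of 23 px matches a home knob (23, against 19 if the pin were resting on the bar). The triangulated knob top is 99.8 mm, against 98 for home and 106 for up. Together with the 10 N block, the pin is home and the gripper is clear.

```bash
python3 -c "
from rig import workorder
print(workorder.hand_in())"
```

```text
the job is handed in; nothing more can be done
None
```

The job is handed in: by feel and by camera, the pin is home in the last hole at about 99–100 mm of travel, with the knob released and the gripper clear; the hand-in returned no verdict.

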